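# Brace the square cream jar and unscrew its tight lid

## Robot

A 6-joint arm with a two-finger parallel gripper is mounted at the origin on the work surface. World frame = base frame: x ahead of the robot, y to its left, z up, the work surface at z = 0. Lengths are in m, angles in rad, forces in N, time in s.
With the tool pointing down it reaches from about 0.425 to 0.95 m from the base axis. Payload 3.5 kg.
Tool frame: the origin (TCP) lies between the finger pads; the fingertips stand 14 mm ahead of it and the grasp point (between the pads) lies 5 mm behind it; z points along the fingers, y is the line along which they close (so a half turn about z gives the same grasp; the last joint's range is limited). The gripper opens to 85 mm and grips with 20 to 120 N. Pads are 22 mm wide; open, the fingers measure 114 mm over their backs; the gripper's body (76 mm by 85 mm) begins 54 mm behind the grasp point. The pads swing forward as they close: fully open they stand 13 mm farther back than shut.
Start: joints at [1.12, 0.286, 1.577, -0, 1.279, -0.15], TCP at [0.2, 0.645, 0.245] pointing down, gripper open.
Joint ranges: [-2.77, 2.77], [-0.9, 2.22], [0.21, 2.48], [-1.53, 4.67], [0.24, 2.81], [-2.84, 2.84]. Speed limits (rad/s): [2.79, 2.79, 3.14, 3.14, 3.14, 3.14].

## Interface

Orientations are given as a unit quaternion [x, y, z, w].
In Python, from plant import * gives the robot as it stands.
- The arm moves only by the tool step_arm, never from a script. Its argument "commands" is a list of rows, each an object of numbers: "gripper": the gripper's target within -1 to 1 (shut at 1, half-way at 0, fully open at -1); "x", "y", "z": the shift along the tool's x, y, z in mm; "spin": the turn about the tool's z in degrees. A call has exactly 10 rows; each row shifts and turns the commanded pose from where the row before left it, along the tool's axes as they then stand; what a row does not reach is not made up. A row lasts 1/10 s, in which the tool goes at most 50 mm and 8.59 degrees, less where a joint would pass 70% of its speed; a pose out of reach is approached as far as the arm can. A call with a gripper value outside its range is refused whole. The fingers move at their own pace and stop on an object; "force" is the grip in N (left out, the last holds). Time passes only in rows, so rows that do not move let the fingers close, or fill a call up. It gives the time, the measured TCP pose, the force, the opening and the grip force at its end, in the units of the state.
- get_state(): the state, without advancing time (a new reading comes with each control period).
- read_camera(name): name is "scene" or "top" or "wrist"; returns a dict with "color" (384x512x3 uint8, red, green, blue), "z_map" (384x512 float32, m along the optical axis (not along the pixel's ray), 0 where there is no reading), "fx", "fy", "cx", "cy" (pixels), "distortion" ([k1, k2, p1, p2, k3] as OpenCV has them; the pictures are not rectified), "eye" and "attitude" of the camera in the world; the wrist camera has in their place "mount" (4x4, takes a point from camera to tool coordinates, whose origin is the TCP and whose axes are the flange's). Camera axes: x right, y up, looking along -z (the intrinsics and any distortion apply to the point x, -y, -z); pixel columns grow to the right and rows downward; lengths in m; the calibration is good to about 2 mm. A picture is of the moment at which its call begins: read the wrist's pose just before it.
- sign_off(): hands the job in; it is judged then, once.
The state is a dict: "time": time; "qpos": joint angles; "dq": joint speeds; "joint_efforts": joint torques, N m; "eef_pos": TCP position; "tcp_rot": TCP orientation; "contact_force": force on the tool from outside, world axes, zero at the start; "wrist_torque": the same for the moment, N m; "opening": opening from 0.0 (shut) to 1.0 (fully open); "finger_force": force on a finger pad.
Only numpy, scipy, OpenCV 4.12 (cv2) and the standard library are available. Lean on these libraries where they do the work, as an engineer would, in place of code of your own. Each camera call takes 0.05 s, during which the arm holds its last target. There are 200 camera calls.

## Task

Open the square cream jar: with its lid still on, set it upright all the way down into the square well of the wooden caddy so that it cannot turn, then unscrew the tight round lid anticlockwise, stop turning as soon as it comes free, and lift it straight up. Finish still holding the lid level and still, centred about 2 cm clear above the jar's mouth, touching only your gripper, with the jar left seated in the well. Keep the jar upright throughout and leave everything else where it is.

Things in the scene. Friction and masses are not known exactly. Their poses are not given: they have to be found in the camera images.
- jar_mid (a point): The square jar: amber glass, body 58 x 58 mm in plan, 52 mm tall to its flat shoulder, loose, about 0.3 kg with its lid (a separate body). Point: centre of the square body, 26 mm above its underside. z up; x, y square to its sides; a small black tick marks the top of its +x side face.
- lid_mid (a point): The square jar's round screw lid: aluminium, 57 mm across, 28.5 mm tall, 40 g, loose. Point: its centre, half-way up; screwed on, 42 mm above jar_mid, rim 1.5 mm above the shoulder. Grip across any diameter with fingertips above the shoulder, whose corners stick out beyond the lid; jar and lid can be lifted together by it. z up; x along the black tick on its top.
- well (a point): Centre of the floor of the caddy's square well: 65 x 65 mm inside (3.5 mm to spare on each side of the jar), floor 6 mm above the table, 6 mm thick walls up to 32 mm above the table. x, y square to its walls. The jar fits in any of its four quarter turns; once in, it can turn about 0.1 rad either way before the walls brace it.
- caddy: Wooden caddy fixed to the nightstand, 86 x 172 mm, 32 mm tall, with a square well and a round well (76 mm across) side by side. Origin: centre of its underside; y runs along it, the square well centred 44 mm towards -y and the round one 44 mm towards +y; z up.
- balm_tin: Bystander, leave alone: small round closed tin, 49 mm across, 26 mm tall, standing in the caddy's round well. Origin at its underside, centre.
- round_jar: Bystander, leave alone: ROUND jar, 65 mm across and 49 mm tall, same glass and metal as the square one: not to be used. Origin at its underside, centre.
- saucer: Bystander, leave alone: yellow ceramic saucer, 110 mm across, 18 mm tall. Origin at its underside, centre.
- compact: Bystander, leave alone: shut round mirror compact, 68 mm across, 15 mm tall. Origin at its underside, centre.
- tweezers: Bystander, leave alone: pair of steel tweezers in a clip, 100 x 34 mm, 6 mm tall, lying flat. Origin at its underside, centre.
- roller: Bystander, leave alone: massage roller lying flat, 160 mm long, 36 mm tall; its origin is near the middle of its length. Origin at its underside.
- dispenser: Bystander, leave alone: clear acrylic cup with push top, 70 mm across, 93 mm tall. Origin at its underside, centre.
- lid: Same lid as lid_mid, origin 14.25 mm lower (rim plane). Unscrews anticlockwise from above, staying level; starts 0.85 to 1.3 rad clockwise of ticks in line (its x axis along the jar's x axis). Within 0.3 rad of that it is free and the seal lifts it 3 mm; about 0.33 rad beyond, a hard stop. Stiff, about 0.2 N m: a jar just standing on the table turns with it. It must rise 23 mm to clear the neck.
- jar: Same jar as jar_mid, origin at the centre of its underside, 26 mm below; same axes. Under the lid: a round neck 36 mm across, its top 70 mm above the underside, with three lugs that hold the lid and a white seal disc on springs (12 N) that presses the lid up. Lid top 82 mm above the underside.
There are look-alikes about, which are no part of the job. Leave any green or orange look-alike of the lid alone.

How it is judged:
By the outcome, as a careful person would: the job done as asked, in the order asked, and still so for the second after the job is handed in, while the arm keeps its last pose, push and grip.
It also fails if it takes over 48 s, if anything falls off the work surface, if the arm or the gripper's body presses on something with over 40 N, if the wrist force passes 120 N, or if a joint passes its speed limit or range.

## Working session

There is one attempt and no reset: what is moved stays moved. The work goes in short steps, Python scripts to look and compute and a tool call to move; the robot and the scene stay as the last step left them, time stands still between calls to the robot, and variables do not carry over. Pictures are saved under pics/ and viewed, at most 10 in all, crops included, and the job is handed in when it is done.

Besides the shell and the picture viewer there is one more tool, called in YAML: its name, and indented under it one key for each argument. step_arm: Moves the arm, as the interface text tells. Its arguments: {"type":"object","properties":{"commands":{"type":"array"},"force":{"type":"number"}},"required":["commands"]}

```bash
mkdir -p pics; cat > h.py <<'E'
from plant import *
import numpy as np, cv2
from scipy.spatial.transform import Rotation as R
def cam(n):
    s=get_state(); c=read_camera(n)
    if n=="wrist":
        T=np.eye(4);T[:3,:3]=R.from_quat(s["tcp_rot"]).as_matrix();T[:3,3]=s["eef_pos"]
        T=T@np.array(c["mount"])
    else:
        T=np.eye(4);a=np.array(c["attitude"]);T[:3,:3]=a if a.shape==(3,3) else R.from_quat(a).as_matrix();T[:3,3]=c["eye"]
    c["T"]=T; c["s"]=s; return c
def K(c): return np.array([[c["fx"],0,c["cx"]],[0,c["fy"],c["cy"]],[0,0,1.]])
def rays(c,px):
    p=cv2.undistortPoints(np.array(px,float).reshape(-1,1,2),K(c),np.array(c["distortion"],float)).reshape(-1,2)
    return np.c_[p[:,0],-p[:,1],-np.ones(len(p))]
def onplane(c,px,z):
    d=rays(c,px)@c["T"][:3,:3].T; o=c["T"][:3,3]
    return o+d*((z-o[2])/d[:,2])[:,None]
def depthpts(c,px):
    px=np.array(px,int); z=c["z_map"][px[:,1],px[:,0]]
    return (rays(c,px)*z[:,None])@c["T"][:3,:3].T+c["T"][:3,3]
def save(c,name,crop=None,k=1):
    im=c["color"][...,::-1]
    if crop: x0,y0,x1,y1=crop; im=im[y0:y1,x0:x1]
    cv2.imwrite("pics/"+name,cv2.resize(im,None,fx=k,fy=k,interpolation=cv2.INTER_CUBIC))
E
python3 - <<'E'
from h import *
import pickle
a=cam("top");b=cam("scene");pickle.dump((a,b),open("ab.pkl","wb"))
im=np.vstack([np.hstack([a["color"],b["color"]])])
cv2.imwrite("pics/a.png",cv2.resize(a["color"][...,::-1],None,fx=1.5,fy=1.5)); save(b,"b.png",None,1.5)
print(a["eye"],a["attitude"],b["eye"],a["s"]["tcp_rot"],a["s"]["time"],a["distortion"])
E
```

```text
[ 0.29953815 -0.06660779  1.07622526] [-0.06684071  0.06659515  0.70809104 -0.69978888] [ 0.9874383  -0.93842605  1.06349568] [ 1.49844637e-01  9.88708846e-01 -1.12862281e-03 -3.59239551e-04] 0.0 [-0.07594076  0.          0.          0.          0.        ]
```

View pics/a.png

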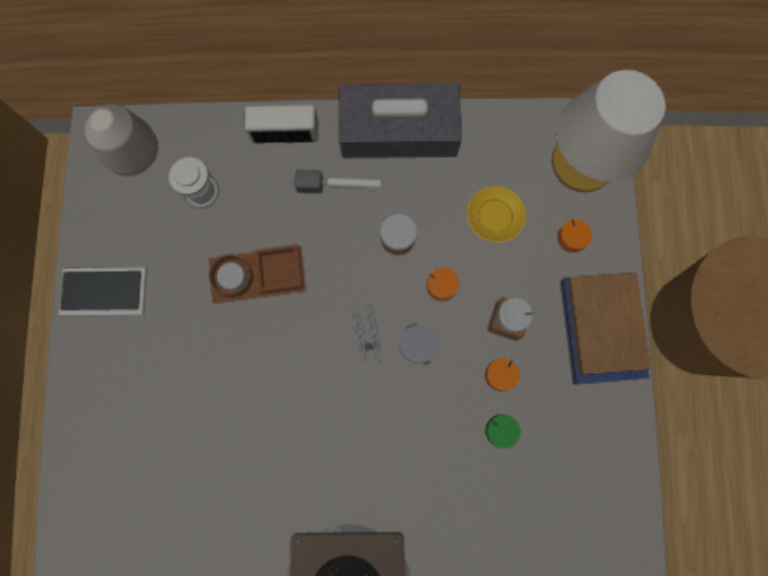

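View pics/b.png

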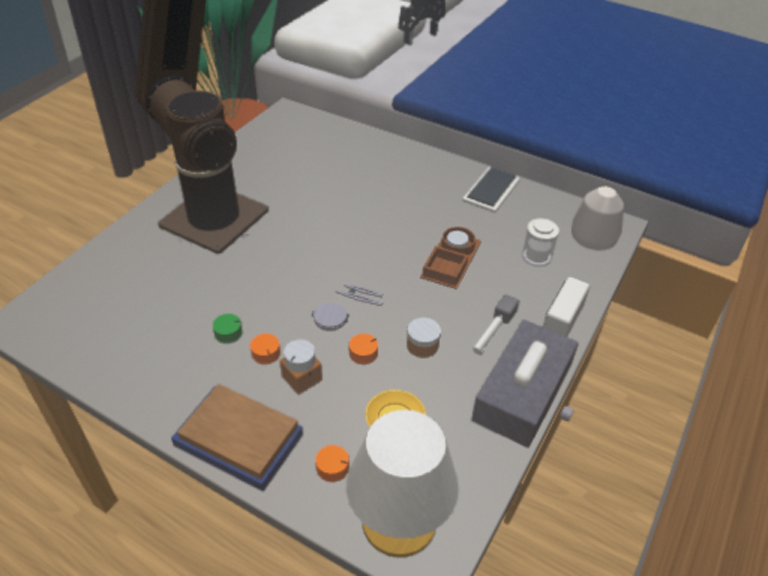

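The top view shows the square jar with its silver lid and its square amber shoulder at (513,317). The round jar is at (398,233), with no corners, and the orange and green lids are look-alikes. The caddy's square well is at (281,270) and the tin sits in the round well at (231,277). I'll measure and confirm with a crop.

```bash
python3 - <<'E'
from h import *
import pickle
a,b=pickle.load(open("ab.pkl","rb"))
t=a["color"][160:250,310:390,::-1];w=a["color"][150:215,130:215,::-1]
t=cv2.resize(t,(400,450),interpolation=cv2.INTER_CUBIC);w=cv2.resize(w,(400,306),interpolation=cv2.INTER_CUBIC)
w=cv2.copyMakeBorder(w,0,144,0,0,cv2.BORDER_CONSTANT)
cv2.imwrite("pics/c.png",np.hstack([t,w]))
H,W=a["z_map"].shape
uu,vv=np.meshgrid(np.arange(W),np.arange(H)); px=np.c_[uu.ravel(),vv.ravel()]
P=depthpts(a,px).reshape(H,W,3)
def reg(x0,y0,x1,y1,lo,hi):
    m=np.zeros((H,W),bool);m[y0:y1,x0:x1]=1;return m&(P[...,2]>lo)&(P[...,2]<hi)
print("table z",np.median(P[100:350,150:300,2]))
def rect(m,z):
    pts=np.argwhere(m)[:,::-1]; q=onplane(a,pts,z)[:,:2]
    r=cv2.minAreaRect((q*1000).astype(np.float32)); return len(pts),r, q.mean(0), np.median(P[m][:,2])
print("lid",rect(reg(325,190,362,230,.072,.1),.082))
print("shoulder",rect(reg(320,190,362,232,.04,.1),.052))
print("caddy",rect(reg(132,160,210,205,.022,.045),.032))
# caddy by colour
hsv=cv2.cvtColor(a["color"],cv2.COLOR_RGB2HSV); m=(hsv[...,1]>90)&(hsv[...,0]<20)
m2=np.zeros_like(m);m2[155:210,130:212]=m[155:210,130:212]
print("caddy col",rect(m2,.032))
m2[:]=0;m2[190:232,320:362]=m[190:232,320:362];print("jar col",rect(m2,.04))
# well floor
print("well floor",rect(reg(168,160,210,205,.0,.014)&(hsv[...,1]>90),.006))
E
```

```text
table z 0.0014145050344769317
lid (420, ((456.4086608886719, -285.7574462890625), (55.63922882080078, 56.36172866821289), 87.34660339355469), array([ 0.45606529, -0.28573729]), np.float64(0.08337380522216237))
shoulder (569, ((457.869140625, -288.8943176269531), (64.29906463623047, 67.40299224853516), 69.3319320678711), array([ 0.45707629, -0.28706928]), np.float64(0.08248641047043104))
caddy (732, ((546.025390625, 164.25613403320312), (77.64899444580078, 163.48452758789062), 7.215977668762207), array([0.5447114 , 0.17116812]), np.float64(0.03228903955157214))
caddy col (1599, ((542.5785522460938, 160.71499633789062), (86.47500610351562, 168.74075317382812), 7.302644729614258), array([0.54256911, 0.14971724]), np.float64(0.009076408862657148))
jar col (167, ((453.6171569824219, -285.09405517578125), (61.61370086669922, 63.287071228027344), 70.57330322265625), array([ 0.44294195, -0.27236235]), np.float64(0.048378311401770624))
well floor (696, ((553.5302124023438, 128.64871215820312), (88.62934875488281, 96.71724700927734), 7.00841760635376), array([0.54958066, 0.12744576]), np.float64(0.007278218490034405))
```

View pics/c.png

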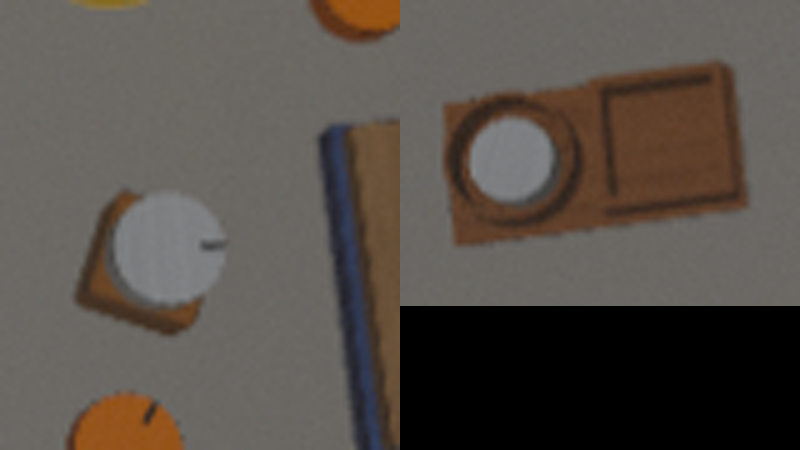

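The crop confirms it: the silver lid (tick pointing right) sits on the square amber body at crop (168,248), which is jar yaw about -20°. The well is the open square in the right-hand crop at (670,135). I'm moving now, with a look over the well on the way.

step_arm:
  commands:
    - {"gripper": -1,"spin": 8.5}
    - {"gripper": -1,"spin": 8.5}
    - {"gripper": -1,"spin": 8.5}
    - {"gripper": -1,"spin": 8.5}
    - {"gripper": -1,"spin": 8.5}
    - {"gripper": -1,"spin": 8.5}
    - {"gripper": -1,"spin": 8.5}
    - {"gripper": -1,"spin": 8.5}
    - {"gripper": -1,"x": -44,"y": 22}
    - {"gripper": -1,"x": -44,"y": 22}

```text
invalid input
```

step_arm:
  commands:
    - {"gripper": -1,"x": -44,"y": 22}
    - {"gripper": -1,"x": -44,"y": 22}
    - {"gripper": -1,"x": -44,"y": 22}
    - {"gripper": -1,"x": -44,"y": 22}
    - {"gripper": -1,"x": -44,"y": 22}
    - {"gripper": -1,"x": -44,"y": 22}
    - {"gripper": -1,"x": -44,"y": 22}
    - {"gripper": -1,"x": -44,"y": 22}
    - {"gripper": -1,"x": -44,"y": 22}
    - {"gripper": -1,"x": -22,"y": 11}

```text
invalid input
```

```bash
python3 - <<'E'
from h import *
import pickle
c=cam("wrist");pickle.dump(c,open("w1.pkl","wb"));save(c,"w1.png",None,1.5)
s=c["s"];print(s["eef_pos"],s["tcp_rot"],s["qpos"],np.round(c["mount"],3),s["contact_force"])
E
```

```text
[0.1996854  0.64420166 0.24403901] [ 1.49819355e-01  9.88712799e-01 -1.02667295e-03 -3.29171314e-04] [ 1.12003812e+00  2.87139476e-01  1.57803953e+00  2.22745556e-05
  1.27856985e+00 -1.49993341e-01] [[ 0.     0.945  0.327  0.083]
 [ 1.     0.    -0.001  0.   ]
 [-0.001  0.327 -0.945 -0.129]
 [ 0.     0.     0.     1.   ]] [-0.3004748  -0.64436825  0.05682487]
```

View pics/w1.png

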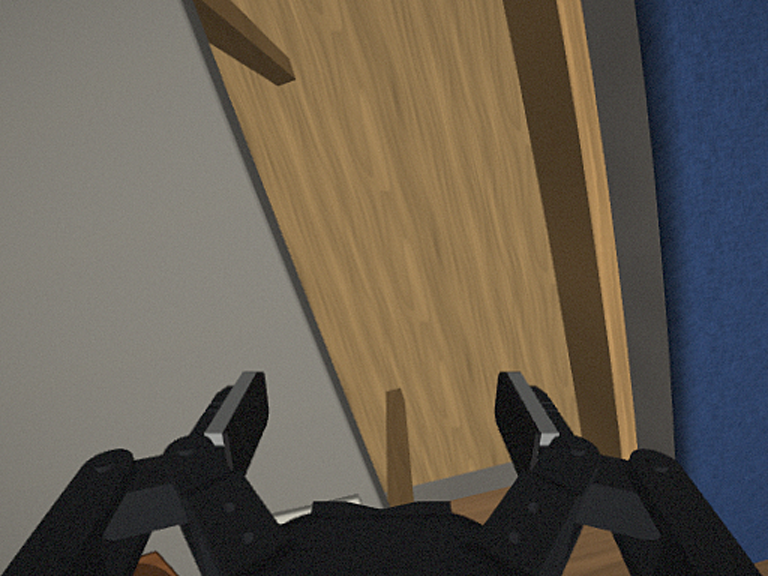

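The wrist view shows only the table edge and the floor, because the moves were refused. I'll give every field in each row.

step_arm:
  commands:
    - {"gripper": -1,"x": 0,"y": 0,"z": 0,"spin": 8.5}
    - {"gripper": -1,"x": 0,"y": 0,"z": 0,"spin": 8.5}
    - {"gripper": -1,"x": 0,"y": 0,"z": 0,"spin": 8.5}
    - {"gripper": -1,"x": 0,"y": 0,"z": 0,"spin": 8.5}
    - {"gripper": -1,"x": 0,"y": 0,"z": 0,"spin": 8.5}
    - {"gripper": -1,"x": 0,"y": 0,"z": 0,"spin": 8.5}
    - {"gripper": -1,"x": 0,"y": 0,"z": 0,"spin": 8.5}
    - {"gripper": -1,"x": 0,"y": 0,"z": 0,"spin": 8.5}
    - {"gripper": -1,"x": -44,"y": 22,"z": 0,"spin": 0}
    - {"gripper": -1,"x": -44,"y": 22,"z": 0,"spin": 0}

```text
time: 1.15
eef_pos: [0.2508, 0.56, 0.2444]
tcp_rot: [0.676, 0.737, -0.001, 0.0]
contact_force: [0.9, -1.2, -0.2]
opening: 0.999
finger_force: 0.0
```

step_arm:
  commands:
    - {"gripper": -1,"x": -44,"y": 22,"z": 0,"spin": 0}
    - {"gripper": -1,"x": -44,"y": 22,"z": 0,"spin": 0}
    - {"gripper": -1,"x": -44,"y": 22,"z": 0,"spin": 0}
    - {"gripper": -1,"x": -44,"y": 22,"z": 0,"spin": 0}
    - {"gripper": -1,"x": -44,"y": 22,"z": 0,"spin": 0}
    - {"gripper": -1,"x": -44,"y": 22,"z": 0,"spin": 0}
    - {"gripper": -1,"x": -44,"y": 22,"z": 0,"spin": 0}
    - {"gripper": -1,"x": -44,"y": 22,"z": 0,"spin": 0}
    - {"gripper": -1,"x": -44,"y": 22,"z": 0,"spin": 0}
    - {"gripper": -1,"x": 0,"y": 0,"z": 0,"spin": 0}

```text
time: 2.15
eef_pos: [0.4837, 0.178, 0.2453]
tcp_rot: [0.68, 0.734, -0.0, 0.001]
contact_force: [-0.3, -0.3, -0.1]
opening: 1.003
finger_force: 0.0
```

```bash
python3 - <<'E'
from h import *
import pickle
c=cam("wrist");pickle.dump(c,open("w1.pkl","wb"));save(c,"w2.png",None,1.5)
s=c["s"];print(s["eef_pos"],s["tcp_rot"])
E
```

```text
[0.48367301 0.17797949 0.24526266] [ 6.79682275e-01  7.33506101e-01 -2.72298027e-04  8.54926065e-04]
```

View pics/w2.png

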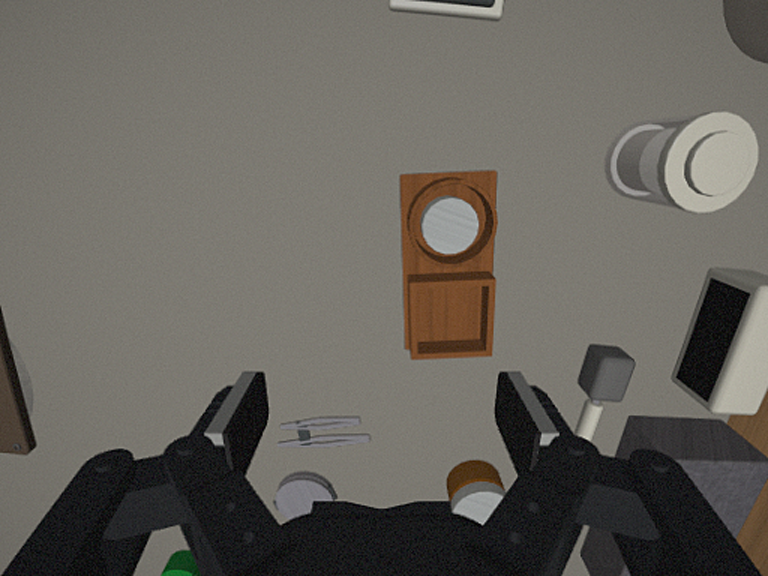

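The wrist view shows the whole caddy: the round well with the tin at (450,225) and the empty square well at (450,315). Measuring the caddy now.

```bash
python3 - <<'E'
from h import *
import pickle
c=pickle.load(open("w1.pkl","rb"))
H,W=384,512
uu,vv=np.meshgrid(np.arange(W),np.arange(H)); px=np.c_[uu.ravel(),vv.ravel()]
P=depthpts(c,px).reshape(H,W,3)
box=np.zeros((H,W),bool);box[105:250,255:340]=1
hsv=cv2.cvtColor(c["color"],cv2.COLOR_RGB2HSV);brown=(hsv[...,1]>110)&(hsv[...,0]<20)
print("table",np.median(P[20:90,100:200,2]),"floor",np.median(P[200:225,285:315].reshape(-1,3),0))
top=box&brown&(P[...,2]>.026)&(P[...,2]<.04)
pts=np.argwhere(top)[:,::-1];z=np.median(P[top][:,2]);q=onplane(c,pts,.032)[:,:2]
r=cv2.minAreaRect((q*1000).astype(np.float32));print("top",len(pts),z,r)
# inner edges: in caddy frame, extent of the hole at plane .032
ang=np.deg2rad(r[2]);
if r[1][0]>r[1][1]: ang-=np.pi/2
y=np.array([-np.sin(ang),np.cos(ang)]);
if y[1]<0:y=-y
x=np.array([y[1],-y[0]]);C=np.array(r[0])/1000
print("yaw",np.degrees(np.arctan2(x[1],x[0])),"C",C,"well",C-.044*y)
l=np.c_[(q-C)@x,(q-C)@y]*1000
# hole edges along centre strips
s=l[abs(l[:,0])<20];s=s[(s[:,1]<0)];print("y wall",np.percentile(s[s[:,1]<-60][:,1],[1,99]),"mid wall min",s[s[:,1]>-40][:,1].min() if (s[:,1]>-40).any() else 0)
s=l[abs(l[:,1]+44)<20];print("x-",np.percentile(s[s[:,0]<0][:,0],[1,99]),"x+",np.percentile(s[s[:,0]>0][:,0],[1,99]))
fl=box&brown&(P[...,2]<.013)&(P[...,2]>.003);fl[:180]=0
pf=onplane(c,np.argwhere(fl)[:,::-1],.006)[:,:2];print("floor rect",cv2.minAreaRect((pf*1000).astype(np.float32)))
E
```

```text
table 0.00022038708591082257 floor [0.55742736 0.11277639 0.00625886]
top 1683 0.03193885604820246 ((548.5339965820312, 164.8160858154297), (77.56668853759766, 164.08949279785156), 7.0346903800964355)
yaw 7.0346903800964355 C [0.548534   0.16481609] well [0.55392269 0.12114731]
y wall [-81.88609587 -73.70324327] mid wall min -12.05860617614314
x- [-38.56312274 -32.42317652] x+ [31.38725567 38.60970867]
floor rect ((552.3680419921875, 120.39927673339844), (82.78984069824219, 81.99991607666016), 4.401564121246338)
```

step_arm:
  commands:
    - {"gripper": -1,"x": -47,"y": -8,"z": 0,"spin": 0}
    - {"gripper": -1,"x": -47,"y": -8,"z": 0,"spin": 0}
    - {"gripper": -1,"x": -47,"y": -8,"z": 0,"spin": 0}
    - {"gripper": -1,"x": -47,"y": -8,"z": 0,"spin": 0}
    - {"gripper": -1,"x": -47,"y": -8,"z": 0,"spin": 0}
    - {"gripper": -1,"x": -47,"y": -8,"z": 0,"spin": 0}
    - {"gripper": -1,"x": -47,"y": -8,"z": 0,"spin": 0}
    - {"gripper": -1,"x": -47,"y": -8,"z": 0,"spin": 0}
    - {"gripper": -1,"x": -48,"y": -8,"z": 0,"spin": 0}
    - {"gripper": -1,"x": 0,"y": 0,"z": 0,"spin": 0}

```text
time: 3.2
eef_pos: [0.4445, -0.2494, 0.2453]
tcp_rot: [0.679, 0.734, -0.001, 0.0]
contact_force: [-0.1, 0.7, -0.1]
opening: 0.999
finger_force: 0.0
```

```bash
python3 - <<'E'
from h import *
import pickle
c=cam("wrist");pickle.dump(c,open("w2.pkl","wb"));save(c,"w3.png",None,1.5)
s=c["s"];print(s["eef_pos"],s["tcp_rot"])
E
```

```text
[ 0.44447387 -0.24939544  0.24529133] [ 6.78690389e-01  7.34424240e-01 -5.03562807e-04  3.72261405e-04]
```

View pics/w3.png

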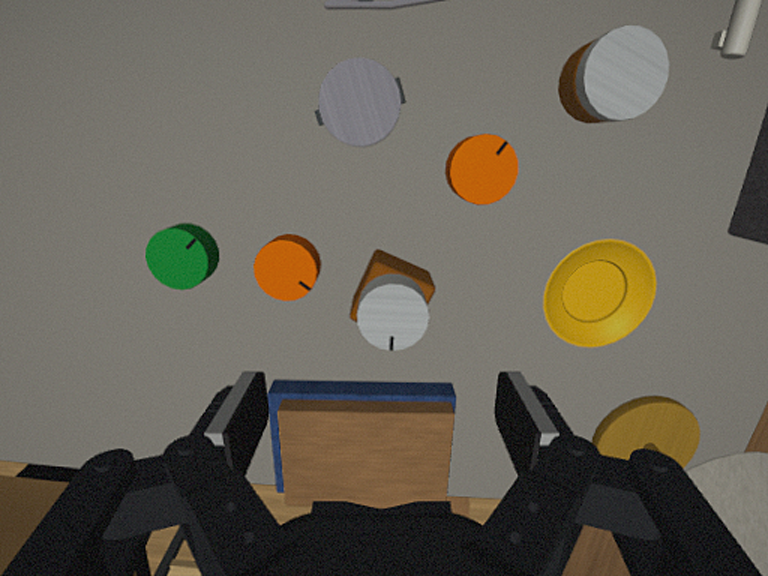

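The view shows the square jar at (393,310) with its lid tick at (391,343). The amber corners are at (378,250) and (434,288).

```bash
python3 - <<'E'
from h import *
import pickle
c=pickle.load(open("w2.pkl","rb"))
H,W=384,512
uu,vv=np.meshgrid(np.arange(W),np.arange(H)); px=np.c_[uu.ravel(),vv.ravel()]
P=depthpts(c,px).reshape(H,W,3)
box=np.zeros((H,W),bool);box[160:240,228:296]=1
hsv=cv2.cvtColor(c["color"],cv2.COLOR_RGB2HSV)
lid=box&(P[...,2]>.074)
cn=max(cv2.findContours(lid.astype(np.uint8),0,1)[0],key=cv2.contourArea).reshape(-1,2)
q=onplane(c,cn,.082)[:,:2]*1000;(ce,ra)=cv2.minEnclosingCircle(q.astype(np.float32));m=onplane(c,np.argwhere(lid)[:,::-1],.082)[:,:2].mean(0)
print("lid z",np.median(P[lid][:,2]),ce,ra,m)
dk=lid&(hsv[...,2]<70);t=onplane(c,np.argwhere(dk)[:,::-1],.082)[:,:2].mean(0);d=t-m;print("tick",dk.sum(),np.degrees(np.arctan2(d[1],d[0])),np.linalg.norm(d))
br=box&(hsv[...,1]>110)&(hsv[...,0]<25)
sh=br&(P[...,2]>.049)&(P[...,2]<.056);print("shoulder n",sh.sum(), "side n",br.sum())
allp=box&(P[...,2]>.006);
# side edges: normals from depth points between 0.01 and 0.045
sd=br&(P[...,2]>.006)&(P[...,2]<.047);xy=P[sd][:,:2]*1000
print("rect side+sh",cv2.minAreaRect(np.vstack([xy,P[sh][:,:2]*1000]).astype(np.float32)))
if sh.sum()>5: 
    s=P[sh][:,:2]*1000;print("rect shoulder",cv2.minAreaRect(s.astype(np.float32)))
# body silhouette bottom line on table: hull of brown mask
h=cv2.approxPolyDP(cv2.convexHull(np.argwhere(br|lid)[:,::-1].astype(np.int32)),2,True).reshape(-1,2)
for p,w0,w5 in zip(h,onplane(c,h,0),onplane(c,h,.052)): print(p,np.round(w0[:2]*1000),np.round(w5[:2]*1000),hsv[p[1],p[0]])
E
```

```text
lid z 0.08257008500483254 (455.9288024902344, -285.8297424316406) 29.917804718017578 [ 0.45685296 -0.2851516 ]
tick 19 -84.7868865458476 0.016995145598394233
shoulder n 293 side n 709
rect side+sh ((457.0967712402344, -285.2663269042969), (55.2524299621582, 57.22174072265625), 70.19218444824219)
rect shoulder ((456.9624328613281, -285.627685546875), (54.75968933105469, 56.93095779418945), 69.83594512939453)
[294 173] [ 504. -258.] [ 495. -245.] [ 21  21 123]
[294 187] [ 506. -278.] [ 497. -263.] [ 21  27 125]
[280 225] [ 493. -341.] [ 485. -316.] [ 48   9 147]
[263 236] [ 469. -361.] [ 464. -334.] [ 17  28 126]
[242 238] [ 436. -367.] [ 437. -339.] [ 27  18 126]
[234 212] [ 422. -325.] [ 424. -302.] [ 12 147 104]
[236 168] [ 421. -257.] [ 423. -244.] [ 34  16 124]
[254 167] [ 446. -253.] [ 445. -241.] [ 12 183  64]
```

step_arm:
  commands:
    - {"gripper": -1,"x": -37,"y": 9.6,"z": 0,"spin": 0}
    - {"gripper": -1,"x": 0,"y": 0,"z": 35,"spin": 0}
    - {"gripper": -1,"x": 0,"y": 0,"z": 35,"spin": 0}
    - {"gripper": -1,"x": 0,"y": 0,"z": 30,"spin": 0}
    - {"gripper": -1,"x": 0,"y": 0,"z": 20,"spin": 0}
    - {"gripper": -1,"x": 0,"y": 0,"z": 15,"spin": 0}
    - {"gripper": -1,"x": 0,"y": 0,"z": 15,"spin": 0}
    - {"gripper": -1,"x": 0,"y": 0,"z": 15,"spin": 0}
    - {"gripper": -1,"x": 0,"y": 0,"z": 10,"spin": 0}
    - {"gripper": -1,"x": 0,"y": 0,"z": 0,"spin": 0}
  force: 30

```text
time: 4.25
eef_pos: [0.4568, -0.2813, 0.0688]
tcp_rot: [0.677, 0.736, 0.0, -0.001]
contact_force: [0.6, 0.5, -0.3]
opening: 0.997
finger_force: 0.0
```

step_arm:
  commands:
    - {"gripper": -1,"x": -4,"y": 0,"z": 0,"spin": 0}
    - {"gripper": -1,"x": 0,"y": 0,"z": 0,"spin": 0}
    - {"gripper": 1,"x": 0,"y": 0,"z": 0,"spin": 0}
    - {"gripper": 1,"x": 0,"y": 0,"z": 0,"spin": 0}
    - {"gripper": 1,"x": 0,"y": 0,"z": 0,"spin": 0}
    - {"gripper": 1,"x": 0,"y": 0,"z": 0,"spin": 0}
    - {"gripper": 1,"x": 0,"y": 0,"z": 0,"spin": 0}
    - {"gripper": 1,"x": 0,"y": 0,"z": 0,"spin": 0}
    - {"gripper": 1,"x": 0,"y": 0,"z": 0,"spin": 0}
    - {"gripper": 1,"x": 0,"y": 0,"z": 0,"spin": 0}
  force: 40

```text
time: 5.25
eef_pos: [0.4577, -0.2864, 0.0712]
tcp_rot: [0.677, 0.736, -0.0, -0.0]
contact_force: [-3.3, 0.5, 5.5]
opening: 0.661
finger_force: 41.5
```

```bash
python3 - <<'E'
from h import *
c=cam("wrist");s=c["s"];print(s["eef_pos"],s["contact_force"],s["wrist_torque"],s["opening"],s["finger_force"])
save(c,"w4.png",(100,150,420,384),2.4)
E
```

```text
[ 0.4576713  -0.28642645  0.0712169 ] [-3.27635272  0.46269254  5.51916822] [ 0.05383559  0.48932191 -0.01194647] 0.6609651666359078 41.485511139035225
```

View pics/w4.png

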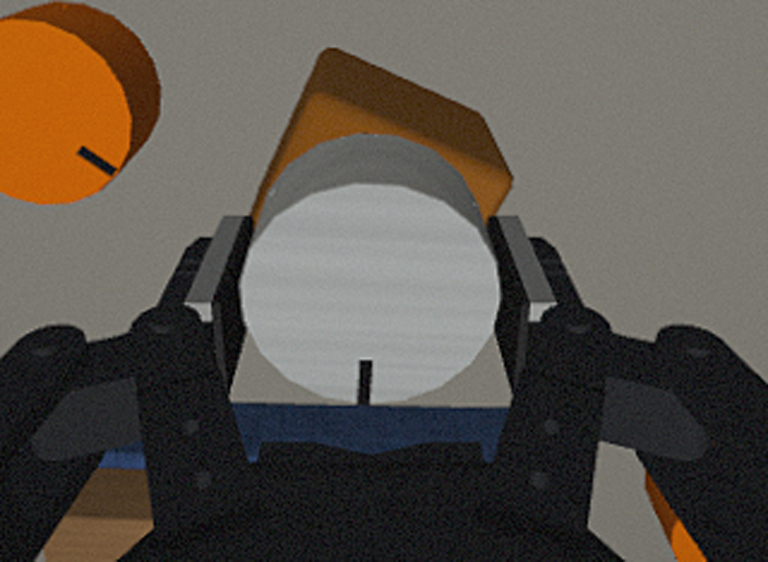

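The lid is gripped centrally, with the tick at (365,383) in the crop. I'll check from depth where the fingertips are relative to the shoulder.

```bash
python3 - <<'E'
from h import *
c=cam("wrist");H,W=384,512
uu,vv=np.meshgrid(np.arange(W),np.arange(H)); px=np.c_[uu.ravel(),vv.ravel()]
z=c["z_map"].ravel();p=rays(c,px)*z[:,None];M=np.array(c["mount"]);p=(p@M[:3,:3].T+M[:3,3])*1000
im=c["color"].reshape(-1,3).astype(int)
f=(z>0)&(abs(p[:,0])<14)&(abs(p[:,1])>27)&(abs(p[:,1])<48)&(p[:,2]<30)
for sg in(-1,1):
    g=p[f&(p[:,1]*sg>0)];print(len(g),np.histogram(g[:,2],bins=np.arange(-50,31,5)))
    k=(abs(im.max(1)-im.min(1))<25)&f&(p[:,1]*sg>0);print(np.percentile(p[k][:,2],[90,97,99.5]),p[k][np.argsort(p[k][:,2])[-5:]].round(1))
E
```

```text
3342 (array([575, 984, 429, 217, 278, 171, 171, 137, 115, 104,  66,  11,   0,
         2,  21,   4]), array([-50, -45, -40, -35, -30, -25, -20, -15, -10,  -5,   0,   5,  10,
        15,  20,  25,  30]))
[-11.23594193  -1.03647496   4.16087197] [[ 10.5 -29.3   5.9]
 [ 10.3 -32.7   6.3]
 [ 10.3 -27.7   6.4]
 [ 10.1 -30.6   6.6]
 [ 10.1 -28.9   6.6]]
3542 (array([341, 836, 377, 188, 328, 233, 239, 277, 159, 123,  93,  26,   2,
       175,  30,   2]), array([-50, -45, -40, -35, -30, -25, -20, -15, -10,  -5,   0,   5,  10,
        15,  20,  25,  30]))
[-8.42126117  0.58698529  5.72336279] [[ 5.4 29.   9.2]
 [ 5.8 29.   9.8]
 [10.  27.1 10.5]
 [ 9.8 27.2 14.7]
 [ 8.8 27.4 19.2]]
```

Fingertips are about 6.5 mm ahead of the TCP, so at z≈0.064, well clear of the shoulder. Lifting.

step_arm:
  commands:
    - {"gripper": 1,"x": 0,"y": 0,"z": -3,"spin": 0}
    - {"gripper": 1,"x": 0,"y": 0,"z": -8,"spin": 0}
    - {"gripper": 1,"x": 0,"y": 0,"z": -15,"spin": 0}
    - {"gripper": 1,"x": 0,"y": 0,"z": -20,"spin": 0}
    - {"gripper": 1,"x": 0,"y": 0,"z": -20,"spin": 0}
    - {"gripper": 1,"x": 0,"y": 0,"z": -14,"spin": 0}
    - {"gripper": 1,"x": 8,"y": 3,"z": 0,"spin": 0}
    - {"gripper": 1,"x": 20,"y": 6,"z": 0,"spin": 0}
    - {"gripper": 1,"x": 30,"y": 10,"z": 0,"spin": 0}
    - {"gripper": 1,"x": 36,"y": 12,"z": 0,"spin": 0}
  force: 60

```text
time: 6.35
eef_pos: [0.4804, -0.1886, 0.1493]
tcp_rot: [0.678, 0.735, -0.0, -0.001]
contact_force: [0.5, 0.5, -3.8]
opening: 0.645
finger_force: 64.3
```

step_arm:
  commands:
    - {"gripper": 1,"x": 38,"y": 12,"z": 0,"spin": 0}
    - {"gripper": 1,"x": 38,"y": 12,"z": 0,"spin": 0}
    - {"gripper": 1,"x": 38,"y": 12,"z": 0,"spin": 0}
    - {"gripper": 1,"x": 38,"y": 12,"z": 0,"spin": 0}
    - {"gripper": 1,"x": 38,"y": 12,"z": 0,"spin": 0}
    - {"gripper": 1,"x": 38,"y": 12,"z": 0,"spin": 0}
    - {"gripper": 1,"x": 36,"y": 12,"z": 0,"spin": 0}
    - {"gripper": 1,"x": 26,"y": 8,"z": 0,"spin": 0}
    - {"gripper": 1,"x": 14,"y": 6,"z": 0,"spin": 0}
    - {"gripper": 1,"x": 0,"y": 0,"z": 0,"spin": 0}

```text
time: 7.35
eef_pos: [0.5529, 0.123, 0.1495]
tcp_rot: [0.676, 0.737, -0.0, -0.001]
contact_force: [-0.2, -0.0, -4.0]
opening: 0.65
finger_force: 64.4
```

step_arm:
  commands:
    - {"gripper": 1,"x": 0,"y": 0,"z": 0,"spin": -2}
    - {"gripper": 1,"x": 0,"y": 0,"z": 0,"spin": -4}
    - {"gripper": 1,"x": 0,"y": 0,"z": 0,"spin": -5}
    - {"gripper": 1,"x": 0,"y": 0,"z": 0,"spin": -5}
    - {"gripper": 1,"x": 0,"y": 0,"z": 0,"spin": -5}
    - {"gripper": 1,"x": 0,"y": 0,"z": 0,"spin": -4}
    - {"gripper": 1,"x": 0,"y": 0,"z": 0,"spin": -2}
    - {"gripper": 1,"x": 0,"y": 0,"z": 0,"spin": 0}
    - {"gripper": 1,"x": 0,"y": 0,"z": 0,"spin": 0}
    - {"gripper": 1,"x": 0,"y": 0,"z": 0,"spin": 0}

```text
time: 8.35
eef_pos: [0.5531, 0.1207, 0.1501]
tcp_rot: [0.487, 0.873, -0.0, -0.0]
contact_force: [0.5, -0.2, -3.4]
opening: 0.65
finger_force: 64.4
```

```bash
cat > m.py <<'E'
from h import *
c=cam("wrist");s=c["s"];H,W=384,512
print(s["eef_pos"].round(4) if hasattr(s["eef_pos"],"round") else s["eef_pos"],"tilt/psi",R.from_quat(s["tcp_rot"]).as_matrix()[:,2].round(4),np.degrees(2*np.arctan2(s["tcp_rot"][1],s["tcp_rot"][0]))-90,np.round(s["contact_force"],2),np.round(s["wrist_torque"],3),s["opening"],np.round(s["qpos"],2))
uu,vv=np.meshgrid(np.arange(W),np.arange(H)); px=np.c_[uu.ravel(),vv.ravel()]
P=depthpts(c,px).reshape(H,W,3);e=np.array(s["eef_pos"])
M=np.array(c["mount"])
hsv=cv2.cvtColor(c["color"],cv2.COLOR_RGB2HSV);amb=(hsv[...,1]>110)&(hsv[...,0]<25)
near=amb&(np.linalg.norm(P[...,:2]-e[:2],axis=2)<.06)
zz=P[near][:,2]-e[2]
print("amber z rel hist",np.histogram(zz*1000,bins=np.arange(-140,10,10)))
np.save("P.npy",P);import pickle;pickle.dump(c,open("w.pkl","wb"))
E
python3 m.py; python3 - <<'E'
from h import *
import pickle
c=pickle.load(open("w.pkl","rb"));save(c,"w5.png",None,1.5)
E
```

```text
[0.5531 0.1207 0.1501] tilt/psi [-4.e-04 -2.e-04 -1.e+00] 31.696980707856497 [ 0.54 -0.21 -3.41] [-0.001  0.023  0.037] 0.6503278838721637 [ 0.04  0.15  1.92 -0.    1.07 -0.52]
amber z rel hist (array([ 201,  225, 1333,    0,    0,    0,    0,  197,  294,  349,  417,
       1087,  500,    7]), array([-140, -130, -120, -110, -100,  -90,  -80,  -70,  -60,  -50,  -40,
        -30,  -20,  -10,    0]))
```

View pics/w5.png

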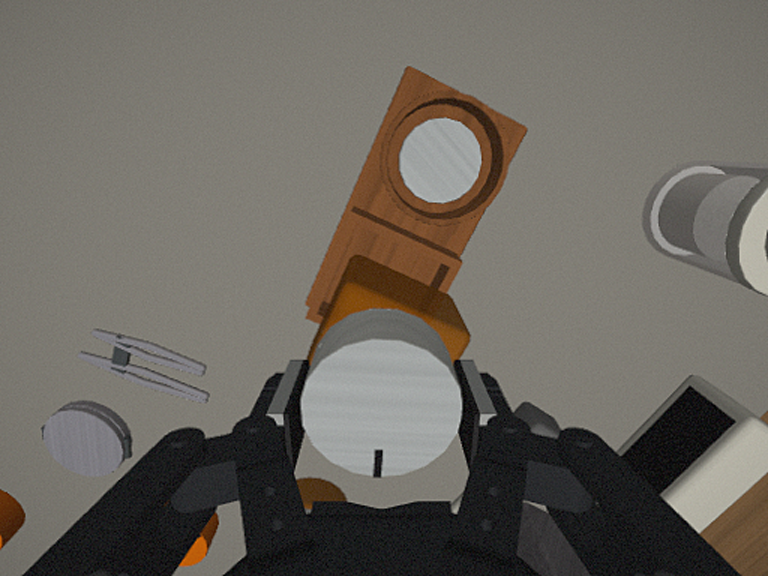

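The view shows the jar held upright over the caddy with amber corners at (355,258) and (467,335). The caddy axis and the body look parallel. Fitting both in this frame.

```bash
python3 - <<'E'
from h import *
import pickle
c=pickle.load(open("w.pkl","rb"));P=np.load("P.npy");e=np.array(c["s"]["eef_pos"])
hsv=cv2.cvtColor(c["color"],cv2.COLOR_RGB2HSV);amb=(hsv[...,1]>110)&(hsv[...,0]<25)
near=amb&(np.linalg.norm(P[...,:2]-e[:2],axis=2)<.06)
j=near&(P[...,2]>e[2]-.068)&(P[...,2]<e[2]-.008)
r=cv2.minAreaRect((P[j][:,:2]*1000).astype(np.float32));print("jar",r)
sh=near&(abs(P[...,2]-(e[2]-.019))<.003);r2=cv2.minAreaRect((P[sh][:,:2]*1000).astype(np.float32));print("shoulder",sh.sum(),r2,np.median(P[sh][:,2]))
# individual side faces: fit lines by depth
sd=near&(P[...,2]>e[2]-.066)&(P[...,2]<e[2]-.026);q=P[sd][:,:2]*1000
print("side pts",len(q),q.mean(0));vx=cv2.fitLine(q.astype(np.float32),cv2.DIST_HUBER,0,.01,.01).ravel();print("face line",np.degrees(np.arctan2(vx[1],vx[0])),vx)
box=np.zeros_like(amb);box[40:225,195:360]=1
t=box&amb&(P[...,2]>.026)&(P[...,2]<.038)
q=onplane(c,np.argwhere(t)[:,::-1],.032)[:,:2]*1000
r=cv2.minAreaRect(q.astype(np.float32));print("caddy",r)
a=np.deg2rad(7.1);x=np.array([np.cos(a),np.sin(a)]);y=np.array([-x[1],x[0]])
W=np.array([553.,121.]);l=np.c_[(q-W)@x,(q-W)@y]
print("caddy rel well x",np.percentile(l[:,0],[.3,99.7]),"y max",np.percentile(l[:,1],99.7),"expect +-43,130")
m=(abs(l[:,0])<20)&(l[:,1]<45);print("div wall near edge",np.percentile(l[m][:,1],[1,5]),"expect 32.5")
E
```

```text
jar ((553.4617309570312, 122.49012756347656), (57.400291442871094, 54.021453857421875), 7.030672550201416)
shoulder 1064 ((552.8285522460938, 129.13963317871094), (56.65810775756836, 39.783199310302734), 6.350579738616943) 0.13006639741127457
side pts 1404 [546.19967238 145.7853107 ]
face line 7.1046543 [9.9232191e-01 1.2368209e-01 5.4989307e+02 1.4856883e+02]
caddy ((548.9520874023438, 163.90882873535156), (77.07077026367188, 163.66250610351562), 7.074531555175781)
caddy rel well x [-37.15207424  39.55912305] y max 124.32881419027495 expect +-43,130
div wall near edge [31.9329233  32.17649873] expect 32.5
```

Jar and well agree within about 0.5 mm and yaw within 0.1°. Lowering to partly inside the walls, then checking the force.

step_arm:
  commands:
    - {"gripper": 1,"x": 0,"y": 0,"z": 6,"spin": 0}
    - {"gripper": 1,"x": 0,"y": 0,"z": 12,"spin": 0}
    - {"gripper": 1,"x": 0,"y": 0,"z": 14,"spin": 0}
    - {"gripper": 1,"x": 0,"y": 0,"z": 9,"spin": 0}
    - {"gripper": 1,"x": 0,"y": 0,"z": 4,"spin": 0}
    - {"gripper": 1,"x": 0,"y": 0,"z": 3,"spin": 0}
    - {"gripper": 1,"x": 0,"y": 0,"z": 3,"spin": 0}
    - {"gripper": 1,"x": 0,"y": 0,"z": 3,"spin": 0}
    - {"gripper": 1,"x": 0,"y": 0,"z": 2,"spin": 0}
    - {"gripper": 1,"x": 0,"y": 0,"z": 0,"spin": 0}

```text
time: 9.4
eef_pos: [0.5532, 0.1212, 0.0942]
tcp_rot: [0.487, 0.874, -0.0, -0.0]
contact_force: [-0.2, 0.5, -3.9]
opening: 0.647
finger_force: 64.4
```

step_arm:
  commands:
    - {"gripper": 1,"x": 0,"y": 0,"z": 3,"spin": 0}
    - {"gripper": 1,"x": 0,"y": 0,"z": 3,"spin": 0}
    - {"gripper": 1,"x": 0,"y": 0,"z": 3,"spin": 0}
    - {"gripper": 1,"x": 0,"y": 0,"z": 2,"spin": 0}
    - {"gripper": 1,"x": 0,"y": 0,"z": 2,"spin": 0}
    - {"gripper": 1,"x": 0,"y": 0,"z": 1,"spin": 0}
    - {"gripper": 1,"x": 0,"y": 0,"z": 1,"spin": 0}
    - {"gripper": 1,"x": 0,"y": 0,"z": 1,"spin": 0}
    - {"gripper": 1,"x": 0,"y": 0,"z": 0,"spin": 0}
    - {"gripper": 1,"x": 0,"y": 0,"z": 0,"spin": 0}

```text
time: 10.4
eef_pos: [0.5533, 0.1213, 0.0784]
tcp_rot: [0.487, 0.874, 0.0, 0.0]
contact_force: [-0.8, 0.3, -2.9]
opening: 0.647
finger_force: 64.4
```

step_arm:
  commands:
    - {"gripper": 1,"x": 0,"y": 0,"z": 0.5,"spin": 0}
    - {"gripper": 1,"x": 0,"y": 0,"z": 0.5,"spin": 0}
    - {"gripper": 1,"x": 0,"y": 0,"z": 0.5,"spin": 0}
    - {"gripper": 1,"x": 0,"y": 0,"z": 0.5,"spin": 0}
    - {"gripper": 1,"x": 0,"y": 0,"z": 0,"spin": 0}
    - {"gripper": 1,"x": 0,"y": 0,"z": 0,"spin": 0}
    - {"gripper": 1,"x": 0,"y": 0,"z": 0,"spin": 0}
    - {"gripper": 1,"x": 0,"y": 0,"z": 0,"spin": 0}
    - {"gripper": 1,"x": 0,"y": 0,"z": 0,"spin": 0}
    - {"gripper": 1,"x": 0,"y": 0,"z": 0,"spin": 0}

```text
time: 11.4
eef_pos: [0.5536, 0.1212, 0.0774]
tcp_rot: [0.487, 0.874, -0.0, 0.0]
contact_force: [-3.6, -0.9, 5.6]
opening: 0.646
finger_force: 65.2
```

The jar is seated: the floor reacts at z=0.0774, as expected. Unscrewing.

step_arm:
  commands:
    - {"gripper": 1,"x": 0,"y": 0,"z": 0,"spin": -3}
    - {"gripper": 1,"x": 0,"y": 0,"z": 0,"spin": -4}
    - {"gripper": 1,"x": 0,"y": 0,"z": 0,"spin": -4}
    - {"gripper": 1,"x": 0,"y": 0,"z": 0,"spin": -4}
    - {"gripper": 1,"x": 0,"y": 0,"z": 0,"spin": -4}
    - {"gripper": 1,"x": 0,"y": 0,"z": 0,"spin": -4}
    - {"gripper": 1,"x": 0,"y": 0,"z": 0,"spin": -4}
    - {"gripper": 1,"x": 0,"y": 0,"z": 0,"spin": -4}
    - {"gripper": 1,"x": 0,"y": 0,"z": 0,"spin": -4}
    - {"gripper": 1,"x": 0,"y": 0,"z": 0,"spin": 0}
  force: 70

```text
time: 12.4
eef_pos: [0.5547, 0.1213, 0.0775]
tcp_rot: [0.201, 0.98, 0.001, 0.002]
contact_force: [0.1, 0.6, 3.1]
opening: 0.647
finger_force: 73.3
```

```bash
python3 m.py | head -1; python3 - <<'E'
from h import *
import pickle
c=pickle.load(open("w.pkl","rb"));save(c,"w6.png",None,1.5)
E
```

```text
[0.5547 0.1213 0.0775] tilt/psi [ 3.8e-03  3.0e-04 -1.0e+00] 66.77577521653535 [0.14 0.62 3.09] [0.047 0.01  0.072] 0.6473282198066495 [ 0.04  0.25  1.96  0.    0.93 -1.13]
```

View pics/w6.png

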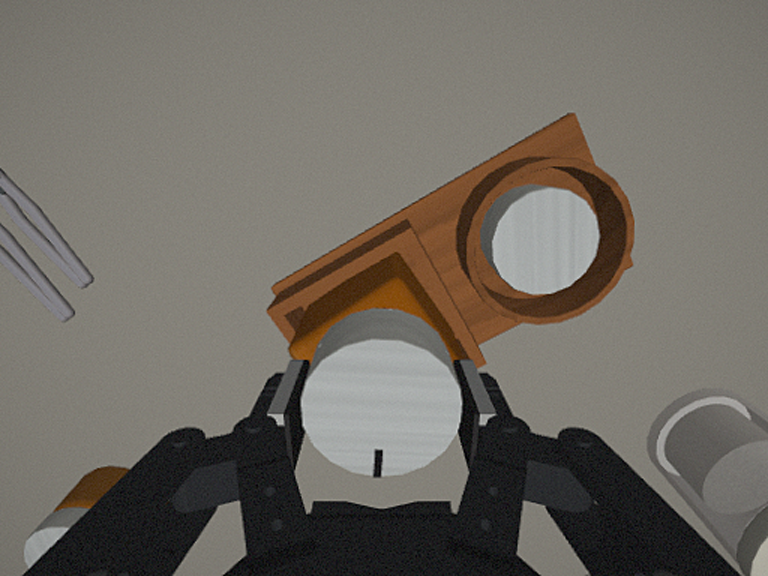

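The jar sits in the well, turned slightly against the walls. The lid tick stays at (378,463) in the gripper, so there is no slip. About 19° remain until it's free.

step_arm:
  commands:
    - {"gripper": 1,"x": 0,"y": 0,"z": 0,"spin": -2}
    - {"gripper": 1,"x": 0,"y": 0,"z": 0,"spin": -2}
    - {"gripper": 1,"x": 0,"y": 0,"z": 0,"spin": -2}
    - {"gripper": 1,"x": 0,"y": 0,"z": 0,"spin": -2}
    - {"gripper": 1,"x": 0,"y": 0,"z": 0,"spin": -2}
    - {"gripper": 1,"x": 0,"y": 0,"z": 0,"spin": -2}
    - {"gripper": 1,"x": 0,"y": 0,"z": 0,"spin": -2}
    - {"gripper": 1,"x": 0,"y": 0,"z": 0,"spin": 0}
    - {"gripper": 1,"x": 0,"y": 0,"z": 0,"spin": 0}
    - {"gripper": 1,"x": 0,"y": 0,"z": 0,"spin": 0}

```text
time: 13.45
eef_pos: [0.5546, 0.1214, 0.0776]
tcp_rot: [0.081, 0.997, 0.0, 0.002]
contact_force: [-0.4, -0.6, 5.1]
opening: 0.647
finger_force: 73.4
```

```bash
cat >> m.py <<'E'
sd=near&(P[...,2]>.012)&(P[...,2]<.0655);sh=near&(abs(P[...,2]-.058)<.004)
h=cv2.minAreaRect((P[sh][:,:2]*1000).astype(np.float32));print("jar shoulder",sh.sum(),h,np.median(P[sh][:,2]))
E
python3 m.py
```

```text
[0.5546 0.1214 0.0776] tilt/psi [ 3.4e-03  2.0e-04 -1.0e+00] 80.69936735032272 [-0.37 -0.63  5.12] [-0.002  0.06   0.053] 0.6465422694035785 [ 0.04  0.25  1.96  0.    0.93 -1.37]
amber z rel hist (array([   0,    0,    0,    0,    0,    0, 2506,  581,  824, 2690,  393,
       1038,  607,    7]), array([-140, -130, -120, -110, -100,  -90,  -80,  -70,  -60,  -50,  -40,
        -30,  -20,  -10,    0]))
jar shoulder 1342 ((541.2311401367188, 118.27714538574219), (29.383838653564453, 56.506954193115234), 11.285537719726562) 0.05748756716266108
```

step_arm:
  commands:
    - {"gripper": 1,"x": 0,"y": 0,"z": 0,"spin": -1}
    - {"gripper": 1,"x": 0,"y": 0,"z": 0,"spin": -1}
    - {"gripper": 1,"x": 0,"y": 0,"z": 0,"spin": -1}
    - {"gripper": 1,"x": 0,"y": 0,"z": 0,"spin": -1}
    - {"gripper": 1,"x": 0,"y": 0,"z": 0,"spin": 0}
    - {"gripper": 1,"x": 0,"y": 0,"z": 0,"spin": 0}
    - {"gripper": 1,"x": 0,"y": 0,"z": 0,"spin": 0}
    - {"gripper": 1,"x": 0,"y": 0,"z": 0,"spin": 0}
    - {"gripper": 1,"x": 0,"y": 0,"z": 0,"spin": 0}
    - {"gripper": 1,"x": 0,"y": 0,"z": 0,"spin": 0}

```text
time: 14.5
eef_pos: [0.5546, 0.1214, 0.0781]
tcp_rot: [0.046, 0.999, 0.0, 0.002]
contact_force: [-2.3, -0.1, 7.6]
opening: 0.646
finger_force: 73.7
```

step_arm:
  commands:
    - {"gripper": 1,"x": 0,"y": 0,"z": 0,"spin": -1}
    - {"gripper": 1,"x": 0,"y": 0,"z": 0,"spin": -1}
    - {"gripper": 1,"x": 0,"y": 0,"z": 0,"spin": 0}
    - {"gripper": 1,"x": 0,"y": 0,"z": 0,"spin": 0}
    - {"gripper": 1,"x": 0,"y": 0,"z": 0,"spin": 0}
    - {"gripper": 1,"x": 0,"y": 0,"z": 0,"spin": 0}
    - {"gripper": 1,"x": 0,"y": 0,"z": 0,"spin": 0}
    - {"gripper": 1,"x": 0,"y": 0,"z": 0,"spin": 0}
    - {"gripper": 1,"x": 0,"y": 0,"z": 0,"spin": 0}
    - {"gripper": 1,"x": 0,"y": 0,"z": 0,"spin": 0}

```text
time: 15.5
eef_pos: [0.5546, 0.1214, 0.0783]
tcp_rot: [0.029, 1.0, 0.0, 0.001]
contact_force: [-2.6, 0.4, 8.3]
opening: 0.646
finger_force: 73.8
```

```bash
python3 m.py
```

```text
[0.5546 0.1214 0.0783] tilt/psi [ 3.e-03  2.e-04 -1.e+00] 86.6754220623954 [-2.59  0.44  8.34] [-0.001  0.385  0.018] 0.6464995780938892 [ 0.04  0.25  1.96  0.    0.93 -1.48]
amber z rel hist (array([   0,    0,    0,    0,    0,    0, 2210,  618,  881, 2685,  406,
       1372,  291,    6]), array([-140, -130, -120, -110, -100,  -90,  -80,  -70,  -60,  -50,  -40,
        -30,  -20,  -10,    0]))
jar shoulder 1387 ((536.9737548828125, 117.89835357666016), (26.2633056640625, 59.05701446533203), 4.127690315246582) 0.05754751521641671
```

The torque has dropped and the upward push has grown, so the lid looks free. A small lift will tell: a positive Fz means the seal alone is pushing it, about -4 N would mean it is still locked.

step_arm:
  commands:
    - {"gripper": 1,"x": 0,"y": 0,"z": -0.5,"spin": 0}
    - {"gripper": 1,"x": 0,"y": 0,"z": -0.5,"spin": 0}
    - {"gripper": 1,"x": 0,"y": 0,"z": -0.5,"spin": 0}
    - {"gripper": 1,"x": 0,"y": 0,"z": -0.5,"spin": 0}
    - {"gripper": 1,"x": 0,"y": 0,"z": -0.5,"spin": 0}
    - {"gripper": 1,"x": 0,"y": 0,"z": 0,"spin": 0}
    - {"gripper": 1,"x": 0,"y": 0,"z": 0,"spin": 0}
    - {"gripper": 1,"x": 0,"y": 0,"z": 0,"spin": 0}
    - {"gripper": 1,"x": 0,"y": 0,"z": 0,"spin": 0}
    - {"gripper": 1,"x": 0,"y": 0,"z": 0,"spin": 0}

```text
time: 16.55
eef_pos: [0.5545, 0.1214, 0.0798]
tcp_rot: [0.029, 1.0, 0.0, 0.002]
contact_force: [1.3, 0.7, 6.6]
opening: 0.646
finger_force: 73.4
```

```bash
python3 m.py
```

```text
[0.5545 0.1214 0.0798] tilt/psi [ 3.2e-03  4.0e-04 -1.0e+00] 86.72941759045497 [1.27 0.66 6.57] [ 0.099 -0.067  0.037] 0.6460983512767018 [ 0.04  0.25  1.96  0.    0.94 -1.48]
amber z rel hist (array([   0,    0,    0,    0,    0,    0, 2268,  637,  902, 2561,  405,
       1621,    9,    7]), array([-140, -130, -120, -110, -100,  -90,  -80,  -70,  -60,  -50,  -40,
        -30,  -20,  -10,    0]))
jar shoulder 1416 ((540.4156494140625, 117.6796875), (28.070926666259766, 57.611759185791016), 10.590356826782227) 0.05756573446679432
```

It's free: Fz is +6.6 N with the shoulder still at its seated height. Lifting straight up.

step_arm:
  commands:
    - {"gripper": 1,"x": 0,"y": 0,"z": -1,"spin": 0}
    - {"gripper": 1,"x": 0,"y": 0,"z": -2,"spin": 0}
    - {"gripper": 1,"x": 0,"y": 0,"z": -3,"spin": 0}
    - {"gripper": 1,"x": 0,"y": 0,"z": -4,"spin": 0}
    - {"gripper": 1,"x": 0,"y": 0,"z": -5,"spin": 0}
    - {"gripper": 1,"x": 0,"y": 0,"z": -6,"spin": 0}
    - {"gripper": 1,"x": 0,"y": 0,"z": -6,"spin": 0}
    - {"gripper": 1,"x": 0,"y": 0,"z": -5,"spin": 0}
    - {"gripper": 1,"x": 0,"y": 0,"z": -3,"spin": 0}
    - {"gripper": 1,"x": 0,"y": 0,"z": 0,"spin": 0}

```text
time: 17.6
eef_pos: [0.5537, 0.1213, 0.1146]
tcp_rot: [0.028, 1.0, 0.0, 0.001]
contact_force: [-0.0, -0.2, -0.4]
opening: 0.647
finger_force: 73.9
```

```bash
python3 m.py; python3 - <<'E'
from h import *
import pickle
c=pickle.load(open("w.pkl","rb"));b=cam("scene")
w=cv2.resize(c["color"][110:384,120:400,::-1],(400,391)); 
d=cv2.resize(b["color"][130:210,250:350,::-1],(400,320),interpolation=cv2.INTER_CUBIC);d=cv2.copyMakeBorder(d,0,71,0,0,cv2.BORDER_CONSTANT)
cv2.imwrite("pics/w7.png",np.hstack([w,d]))
E
```

```text
[0.5537 0.1213 0.1146] tilt/psi [ 1.2e-03  1.0e-04 -1.0e+00] 86.76574276899203 [-0.01 -0.23 -0.45] [-0.044 -0.015  0.038] 0.647317070432997 [ 0.04  0.19  1.94  0.    1.   -1.48]
amber z rel hist (array([   0,    0,   47, 1908,  488, 2153,  225,  298, 1811,  336,    1,
          0,    5,    3]), array([-140, -130, -120, -110, -100,  -90,  -80,  -70,  -60,  -50,  -40,
        -30,  -20,  -10,    0]))
jar shoulder 1833 ((544.35986328125, 118.34786987304688), (37.070621490478516, 58.10498809814453), 9.330751419067383) 0.057931454245323366
```

View pics/w7.png

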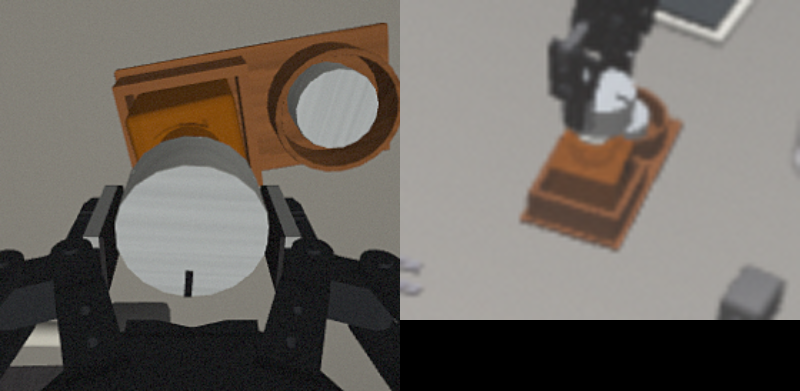

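The lid is held level about 2 cm above the neck, at (190,225) in the left crop. The jar stays seated in the well, with its shoulder at z=0.058. Wrist force is just the lid's weight (-0.45 N) and it's centred within about 1.5 mm. Handing in.

```bash
python3 -c "
from plant import *
print(sign_off())"
```

```text
the job is handed in; nothing more can be done
None
```

The square jar sits in the caddy's square well, and its unscrewed lid is held level about 2 cm above the mouth, centred to roughly 1.5 mm; I handed the job in at about 17.7 s, and no verdict came back.

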